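Take the wax pot off the hotplate and latch the guard gate

ROBOT

A 6-joint arm with a two-finger parallel gripper is mounted at the origin on a cart in front of the work surface, level with it; the furniture and walls round the work are solid. World frame = base frame: x ahead of the robot, y to its left, z up, the work surface at z = 0. Lengths are in mm, angles in rad, forces in N, time in s.
With the tool pointing down it reaches from about 350 to 775 mm from the base axis. Payload 7.3 kg.
Tool frame: the origin (TCP) lies at the very end of the fingers, on their centre line; the grasp point (between the pads) lies 19 mm behind it; z points along the fingers, y is the line along which they close (so a half turn about z gives the same grasp; the last joint's range is limited). The gripper opens to 92 mm and grips with 3 to 60 N. Pads are 19 mm wide; open, the fingers measure 130 mm over their backs; the gripper's body (75 mm by 190 mm) begins 47 mm behind the grasp point.
Start: joints at [-1.28, 0.342, 1.524, -0, 1.275, -0.146], TCP at [222.122, -475.72, 201.141] pointing down, gripper open.
Joint ranges: [-2.53, 2.53], [-0.77, 2.02], [0.04, 2.7], [-1, 4.14], [0.28, 2.66], [-3.11, 3.11]. Speed limits (rad/s): [2.57, 2.57, 3.14, 3.14, 3.14, 3.14].

INTERFACE

Orientations are given as [roll, pitch, yaw] about the fixed x, y, z axes, in that order (R = Rz(yaw) Ry(pitch) Rx(roll)).
In Python, from plant import * gives the robot as it stands.
- The arm moves only by the tool arm_command, never from a script. Its arguments are lists of equal length, an entry for each row: "gripper": the finger opening in mm, from 0 to 91.8; "dp": the shift along the tool's x, y, z in units of 25 mm (1.0 is 25 mm), a list of three; "twist": the turn about the tool's z in units of 5 degrees (1.0 is 5 degrees). A call has exactly 5 rows; each row shifts and turns the commanded pose from where the row before left it, along the tool's axes as they then stand; what a row does not reach is not made up. A row lasts 1/8 s, in which the tool goes at most 62.5 mm and 10.7 degrees, less where a joint would pass 70% of its speed; a pose out of reach is approached as far as the arm can. A call is refused whole if a number of a shift passes 1 or a number of a turn 1, either way. A call with a gripper value outside its range is refused whole. The fingers move at their own pace and stop on an object; the grip force is fixed at half the most. Time passes only in rows, so rows that do not move let the fingers close, or fill a call up. It gives the time, the measured TCP pose, the force, the opening and the grip force at its end, in the units of the state.
- get_obs(): the state, without advancing time (a new reading comes with each control period).
- capture(name): name is "scene" or "top" or "wrist"; returns the picture (400x640x3 uint8, red, green, blue); there is no depth.
- get_calibration(name): a dict with "mtx" (3x3 intrinsics, pixels), "dist_coeffs" ([k1, k2, p1, p2, k3] as OpenCV has them; the pictures are not rectified), "position" and "attitude" of the camera in the world; the wrist camera has in their place "mount" (4x4, takes a point from camera to tool coordinates, whose origin is the TCP and whose axes are the flange's). Camera axes: x right, y down, z forward; pixel columns grow to the right and rows downward; lengths in mm; the calibration is good to about 2 mm. A picture is of the moment at which its call begins: read the wrist's pose just before it. get_calibration takes no time and is no camera call.
- close_job(): hands the job in; it is judged then, once.
The state is a dict: "time": time; "joint_positions": joint angles; "dq": joint speeds; "tau": joint torques, N m; "tool_pos": TCP position; "tcp_rot": TCP orientation; "contact_force": force on the tool from outside, world axes, zero at the start; "moment": the same for the moment, N m; "grip_width": finger opening in mm; "finger_force": force on a finger pad.
Only numpy, scipy, OpenCV 4.12 (cv2) and the standard library are available. Lean on these libraries where they do the work, as an engineer would, in place of code of your own. Each camera call takes 0.05 s, during which the arm holds its last target. There are 200 camera calls.

TASK

The wax is melted: take the lidded pot off the hotplate and stand it on the round cork mat, keeping it upright and without dropping it. Make the hotplate safe again: swing the open gate of its guard shut with the latch bar lifted over the striker, and let the bar drop fully into the catch. Leave the clear jar, the glue bottle and the sanding block where they stand.

Things in the scene. Friction and masses are not known exactly. Their poses are not given: they have to be found in the camera images.
- pot_grip (a point): centre of the turned wooden grip (16 mm thick, 62 mm long, lying level) at the top of the stiff bail of the lidded aluminium pot; 146 mm above the pot's underside and 60 mm above its lid. The grip runs along this point's y axis, z is up. Pot: 80 mm wide (lid 86 mm, bail 100 mm across), 86 mm high without the bail, about 0.45 kg; it is loose and stands on the hotplate at the start
- wax_pot: the same lidded pot; origin at the centre of its underside, z up
- plate_top (a point): centre of the top of the hotplate (round dark plate 112 mm across, 41 mm above the table), which is also the centre of the square guard fence round it (182 mm outside, rails and posts up to 92 mm above the table, open at the top). The point's x axis points from the gate side to the back of the guard, y to the left as seen from the gate side, z up. Hotplate and fence are fixed to the table
- gate (a joint): opening angle of the gate that forms the front of the guard, rad: 0 shut, grows as it swings out, away from the hotplate, up to 1.3. It turns freely about the upright hinge on the guard's left front post and stays where it is left
- gate_hinge (a point): point on the gate's upright hinge axis, 69 mm above the table; turns with the gate. Its x axis is the gate's inward normal (towards the hotplate when shut), the leaf runs from here 163 mm along -y, z is up. The leaf is 10 mm thick and reaches up to 88 mm. As the gate opens it turns clockwise seen from above
- latch_bar (a joint): lift angle of the latch bar, rad: 0 level, resting on its pin on the gate (also when latched), up to 0.6 lifted; it falls back under its own weight (0.1 kg) when let go. With the gate nearly shut the bar's end strikes the outside of the striker's tooth unless it is lifted more than 0.12; behind the tooth it drops into the catch and keeps the gate shut
- bar_pivot (a point): the pivot of the latch bar on the outer face of the gate, 62 mm from the hinge axis along the leaf and 14 mm out from it, 69 mm above the table. The steel bar (6 mm thick, 14 mm high) runs from here 126 mm along the point's -y, past the free end of the gate; it lifts about this point's -x axis. Axes as the gate's hinge point, tilted with the bar
- knob (a point): centre of the black ball knob (22 mm across) on the latch bar, 66 mm from the pivot along the bar (-y) and 52 mm above the bar's centre line, on an 8 mm stem, so 121 mm above the table when the bar is down; turns with gate and bar, axes as the bar pivot's point
- striker_notch (a point): floor of the catch on the guard's right front post, 59 mm above the table, in the middle of the notch where the bar end lies when latched (the bar's underside then stays 3 mm above this floor). Outside it (towards -x of the hotplate point) stands the striker's tooth, 6 mm thick, its top 75 mm above the table
- mat_top (a point): centre of the top face of the round cork mat, 120 mm across and 8 mm thick, lying fixed on the table at the right of the guard
- jar_mid (a point): bystander: tall square clear jar with black screw cap, 66x66x190 mm, loose; the point is in its middle, 95 mm above its underside
- glue_mid (a point): bystander: white squeeze bottle with red nozzle, 47x58x164 mm, loose; the point is in the middle of its body, 66 mm above its underside
- block_mid (a point): bystander: brown cork sanding block lying flat, 56x101x26 mm (long along its y), loose; the point is its centre

How it is judged:
By the outcome, as a careful person would: the job done as asked, in the order asked, and still so for the second after the job is handed in, with the robot touching nothing.
It also fails if it takes over 58 s, if anything falls off the work surface, if the arm or the gripper's body presses on something with over 40 N, if the wrist force passes 120 N, or if a joint passes its speed limit or range.

## Working session

There is one attempt and no reset: what is moved stays moved. The work goes in short steps, Python scripts to look and compute and a tool call to move; the robot and the scene stay as the last step left them, time stands still between calls to the robot, and variables do not carry over. Pictures are saved under pics/ and viewed, at most 10 in all, crops included, and the job is handed in when it is done.

Besides the shell and the picture viewer there is one more tool, called after "Request:" as a command line: name --pt "numbers of a row" for each row, then --argument value for the rest. arm_command: Moves the arm, as the interface text tells. Its arguments: {"type":"object","properties":{"gripper":{"type":"array"},"dp":{"type":"array"},"twist":{"type":"array"}},"required":["gripper","dp","twist"]}

```bash
ls; mkdir -p pics
cat > h.py <<'E'
from plant import *
import numpy as np, cv2
from scipy.spatial.transform import Rotation as R
def save(n,f):
    im=capture(n); cv2.imwrite('pics/'+f,im[:,:,::-1]); return im
E
python3 - <<'E'
from h import *
o=get_obs();print(o)
for n in('scene','top','wrist'):
    save(n,n+'0.png');print(n,get_calibration(n))
E
```

```text
pics
{'time': 0.0, 'joint_positions': array([-1.27999170e+00,  3.42725826e-01,  1.52501715e+00,  6.47799809e-06,
        1.27537982e+00, -1.46007050e-01]), 'dq': array([ 0.00049493, -0.00159532, -0.00078314,  0.00042583, -0.00062082,
        0.00095881]), 'tau': array([-2.63285358e-03, -4.31254399e+01, -2.44224483e+01,  7.13691255e-02,
        5.58120373e-02, -1.47902188e-04]), 'tool_pos': array([ 221.99385829, -475.27021993,  200.44332974]), 'tcp_rot': array([-3.14007969e+00, -2.28747667e-04,  4.36809611e-01]), 'contact_force': array([ 0.59223841, -0.69292833,  0.41185047]), 'moment': array([-0.02696077, -0.03160687,  0.09263935]), 'finger_force': 0.0, 'grip_width': 92.16136690872051}
scene {'mtx': array([[488.96029888,   0.        , 316.93469915],
       [  0.        , 488.96029888, 198.6727743 ],
       [  0.        ,   0.        ,   1.        ]]), 'dist_coeffs': array([0.00628019, 0.        , 0.        , 0.        , 0.        ]), 'position': array([ 40.66063706, 992.51153406, 607.73829447]), 'attitude': array([-1.99422400e+00, -2.44457915e-03, -2.63300289e+00])}
top {'mtx': array
[... 260 characters left out ...]
,  59.27544856, 988.64254591]), 'attitude': array([-2.96768616,  0.0251473 , -1.57336687])}
wrist {'mtx': array([[320.32387882,   0.        , 318.89084646],
       [  0.        , 320.32387882, 201.39548903],
       [  0.        ,   0.        ,   1.        ]]), 'dist_coeffs': array([-0.06588252,  0.        ,  0.        ,  0.        ,  0.        ]), 'mount': array([[ 4.35102713e-04, -9.63707517e-01, -2.66959984e-01,
         7.23667220e+01],
       [ 9.99999894e-01,  4.59845003e-04, -3.01671414e-05,
         9.91771370e-01],
       [ 1.51832516e-04, -2.66959942e-01,  9.63707614e-01,
        -1.84376745e+02],
       [ 0.00000000e+00,  0.00000000e+00,  0.00000000e+00,
         1.00000000e+00]])}
```

View pics/top0.png

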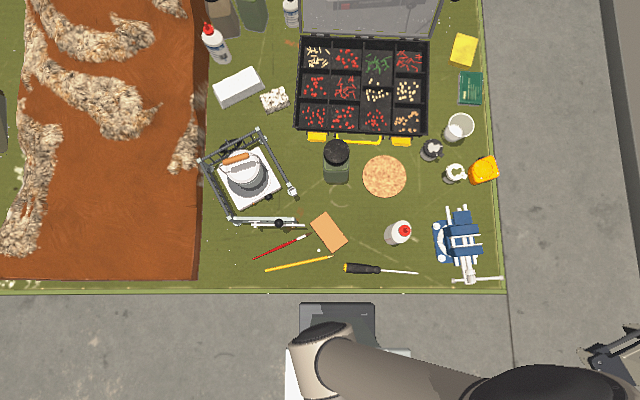

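View pics/scene0.png

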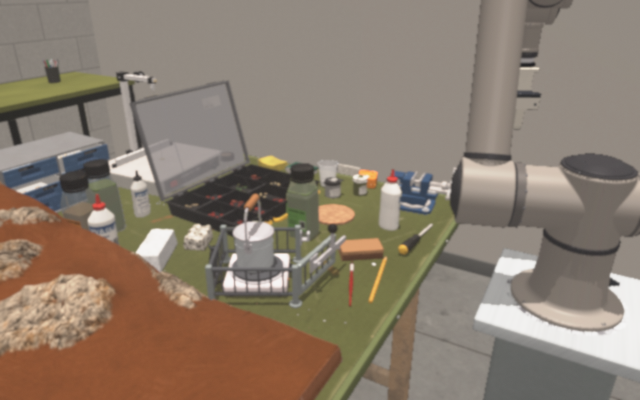

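The top view shows the guard at about (245,178) with the grip near (238,158), the gate from about (230,220) to (300,225) and the knob at (278,223). The mat is at (384,176), the jar at (336,155), the glue at (400,232) and the block at (328,233). The scene view shows the grip at (252,201) and the knob at (333,228).

Run:
```python
import cv2
t=cv2.imread('pics/top0.png');s=cv2.imread('pics/scene0.png')
cv2.imwrite('pics/tc.png',cv2.resize(t[120:250,190:350],None,fx=4.6,fy=4.6,interpolation=cv2.INTER_CUBIC))
cv2.imwrite('pics/sc.png',cv2.resize(s[185:315,200:360],None,fx=4.6,fy=4.6,interpolation=cv2.INTER_CUBIC))
```

```text
(no output)
```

View pics/tc.png

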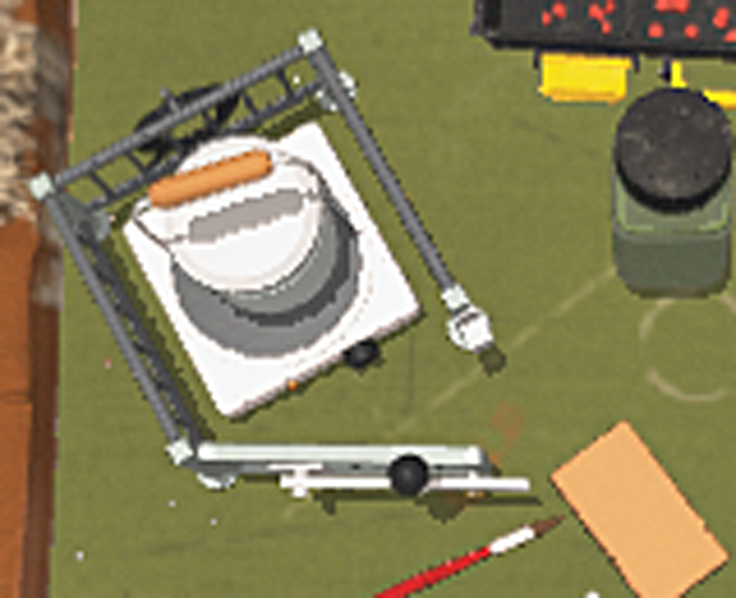

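View pics/sc.png

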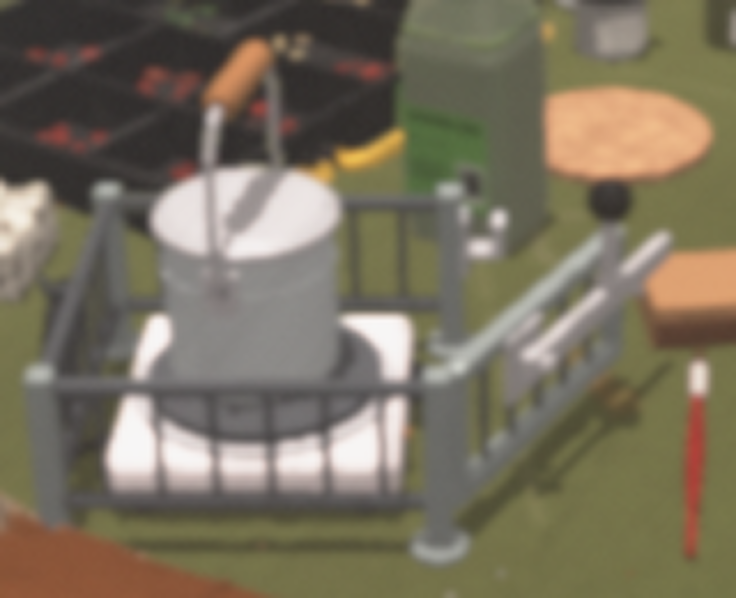

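The crops show the grip from (150,194) to (271,164) and post tops at BL(40,186), BR(310,40), FL(180,450) and FR(455,297). The leaf top runs (200,453)-(487,455), and the knob is at (408,475) in the top crop. In the scene crop the grip is around (240,75) and the knob at (610,200).

```bash
cat >> h.py <<'E'
def cam(n,o=None):
    c=get_calibration(n)
    if n=='wrist':
        T=R.from_euler('xyz',o['tcp_rot']).as_matrix(); M=c['mount']
        return c,T@M[:3,:3],np.array(o['tool_pos'])+T@M[:3,3]
    return c,R.from_euler('xyz',c['attitude']).as_matrix(),np.array(c['position'])
def ray(n,uv,o=None):
    c,Rm,p=cam(n,o)
    q=cv2.undistortPoints(np.array(uv,float).reshape(-1,1,2),c['mtx'],c['dist_coeffs']).reshape(-1,2)
    d=np.c_[q,np.ones(len(q))]@Rm.T
    return p,d
def onz(n,uv,z,o=None):
    p,d=ray(n,uv,o); return p+d*((z-p[2])/d[:,2])[:,None]
def tri(a,b):
    (p,d),(q,e)=a,b; d=d[0]/np.linalg.norm(d[0]);e=e[0]/np.linalg.norm(e[0])
    s=np.linalg.lstsq(np.c_[d,-e],q-p,rcond=None)[0]; A=p+s[0]*d;B=q+s[1]*e
    return (A+B)/2,np.linalg.norm(A-B)
def comp(im,lo,hi,roi,hsv=True):
    x0,y0,x1,y1=roi; h=cv2.cvtColor(im[y0:y1,x0:x1],cv2.COLOR_BGR2HSV)
    m=cv2.inRange(h,np.array(lo),np.array(hi)); n,l,s,c=cv2.connectedComponentsWithStats(m)
    k=1+np.argmax(s[1:,4]); ys,xs=np.where(l==k)
    r=cv2.minAreaRect(np.c_[xs,ys].astype(np.float32)); return c[k]+[x0,y0],s[k],np.array(cv2.boxPoints(r))+[x0,y0]
E
python3 - <<'E'
from h import *
np.set_printoptions(precision=1,suppress=True)
t=cv2.imread('pics/top0.png');s=cv2.imread('pics/scene0.png')
g=comp(t,(5,120,120),(18,255,255),(215,145,255,170));gs=comp(s,(3,90,60),(18,255,255),(238,190,264,212))
k=comp(t,(0,0,0),(180,255,60),(270,215,288,232));ks=comp(s,(0,0,0),(180,255,70),(322,218,345,236))
m=comp(t,(5,50,120),(22,200,255),(355,150,412,202)); ms=comp(s,(3,60,100),(22,200,255),(305,200,360,230))
for n,a,b,z in(('grip',g,gs,187),('knob',k,ks,121),('mat',m,ms,8)):
    print(n,a[0],a[1],b[0],b[1],onz('top',[a[0]],z),tri(ray('top',[a[0]]),ray('scene',[b[0]])))
f=lambda l:[(190+u/4.6,120+v/4.6) for u,v in l]
ge=f([(152,194),(270,164)]); G=onz('top',ge,187);print('gripends',G,np.linalg.norm(G[1]-G[0]))
P=onz('top',f([(40,186),(310,40),(180,450),(455,297)]),92);print('posts BL BR FL FR',P,P.mean(0))
L=onz('top',f([(200,453),(487,455)]),88);print('leaf',L)
print('jar',onz('top',f([(672,145)]),190),'block',onz('top',f([(552,478),(627,422),(727,553),(655,610)]),26),'glue',onz('top',[(404,229)],150))
E
```

```text
grip [235.1 158.6] [  7   8  27  12 162] [251.9 201.2] [  6   3  16  18 169] [[602.6 260.6 187. ]] (array([601.4, 259.6, 190.3]), np.float64(0.6861060899810267))
knob [278.4 222.9] [ 4  4  9  9 52] [332.3 228.4] [ 7  8  8  6 43] [[461.2 167.5 121. ]] (array([461.5, 167.6, 121. ]), np.float64(0.5036014622543507))
mat [383.9 175.9] [   7    5   45   43 1481] [334.6 214. ] [ 12   3  39  23 732] [[ 600.4 -106.9    8. ]] (array([ 598.6, -108.1,    5.6]), np.float64(4.825469760292539))
gripends [[594.3 287.8 187. ]
 [609.2 229.5 187. ]] 60.167395671637706
posts BL BR FL FR [[625.4 377.6  92. ]
 [709.  229.1  92. ]
 [477.5 293.9  92. ]
 [560.7 145.9  92. ]] [593.2 261.6  92. ]
leaf [[476.2 284.   88. ]
 [474.3 128.2  88. ]]
jar [[616.1  29.9 190. ]] block [[467.6  95.3  26. ]
 [499.8  51.9  26. ]
 [424.4  -4.4  26. ]
 [392.4  37.   26. ]] glue [[ 443.1 -124.   150. ]]
```

Request:
arm_command --gripper '[91.8,91.8,91.8,91.8,91.8]' --pt "0 0 -0.2" --pt "0 0 -0.2" --pt "0 0 -0.2" --pt "0 0 -0.2" --pt "0 0 -0.2" --twist '[-1,-1,-1,-1,-1]'

```text
time: 0.78
tool_pos: [222.1, -475.5, 226.0]
tcp_rot: [-3.141, -0.0, 0.876]
contact_force: [-0.2, -0.7, -0.2]
grip_width: 92.0
finger_force: 0.0
```

Request:
arm_command --gripper '[91.8,91.8,91.8,91.8,91.8]' --pt "0 0 -0.2" --pt "0 0 -0.2" --pt "0 0 -0.2" --pt "0 0 -0.2" --pt "0 0 -0.2" --twist '[-1,-1,-1,-1,-1]'

```text
time: 1.4
tool_pos: [222.1, -475.5, 251.0]
tcp_rot: [-3.141, -0.001, 1.312]
contact_force: [0.7, 0.2, -0.5]
grip_width: 91.8
finger_force: 0.0
```

Request:
arm_command --gripper '[91.8,91.8,91.8,91.8,91.8]' --pt "0 0 -0.1" --pt "0 0 -0.1" --pt "0 0 -0.1" --pt "0 0 -0.1" --pt "0 0 0" --twist '[-1,-1,-1,-1,-1]'

```text
time: 2.02
tool_pos: [222.1, -475.6, 261.0]
tcp_rot: [-3.142, -0.0, 1.749]
contact_force: [-0.0, 0.1, -0.1]
grip_width: 91.8
finger_force: 0.0
```

Request:
arm_command --gripper '[91.8,91.8,91.8,91.8,91.8]' --pt "1 0.77 0" --pt "1 0.77 0" --pt "1 0.77 0" --pt "1 0.77 0" --pt "1 0.77 0" --twist '[0,0,0,0,0]'

```text
time: 2.65
tool_pos: [295.4, -334.8, 260.9]
tcp_rot: [-3.141, -0.0, 1.746]
contact_force: [0.8, 0.4, -0.8]
grip_width: 92.2
finger_force: 0.0
```

Request:
arm_command --gripper '[91.8,91.8,91.8,91.8,91.8]' --pt "1 0.77 0" --pt "1 0.77 0" --pt "1 0.77 0" --pt "1 0.77 0" --pt "1 0.77 0" --twist '[0,0,0,0,0]'

```text
time: 3.28
tool_pos: [368.4, -195.0, 261.0]
tcp_rot: [-3.141, -0.0, 1.746]
contact_force: [0.4, -0.2, 0.7]
grip_width: 91.4
finger_force: 0.0
```

Request:
arm_command --gripper '[91.8,91.8,91.8,91.8,91.8]' --pt "1 0.77 0" --pt "1 0.77 0" --pt "1 0.77 0" --pt "1 0.77 0" --pt "1 0.77 0" --twist '[0,0,0,0,0]'

```text
time: 3.9
tool_pos: [441.4, -55.1, 260.9]
tcp_rot: [-3.141, -0.0, 1.746]
contact_force: [-0.1, -0.2, 0.9]
grip_width: 91.9
finger_force: 0.0
```

Request:
arm_command --gripper '[91.8,91.8,91.8,91.8,91.8]' --pt "1 0.77 0" --pt "1 0.77 0" --pt "1 0.77 0" --pt "1 0.77 0" --pt "1 0.77 0" --twist '[0,0,0,0,0]'

```text
time: 4.53
tool_pos: [514.4, 84.7, 260.8]
tcp_rot: [-3.141, 0.0, 1.746]
contact_force: [0.9, 0.1, 0.3]
grip_width: 91.8
finger_force: 0.0
```

Request:
arm_command --gripper '[91.8,91.8,91.8,91.8,91.8]' --pt "0 0 0" --pt "0 0 0" --pt "0 0 0" --pt "0 0 0" --pt "0 0 0" --twist '[-0.8,0,0,0,0]'

```text
time: 5.15
tool_pos: [514.2, 83.4, 261.2]
tcp_rot: [3.141, 0.0, 1.815]
contact_force: [0.8, 0.2, -0.0]
grip_width: 91.8
finger_force: 0.0
```

Run:
```python
from h import *
o=get_obs();print(o['tool_pos'],o['tcp_rot'],o['time'])
np.save('o1.npy',o,allow_pickle=True)
im=save('wrist','w1.png')
```

```text
[514.15652476  83.40418424 261.20431323] [3.14140413e+00 1.27932379e-04 1.81473399e+00] 5.15
```

View pics/w1.png

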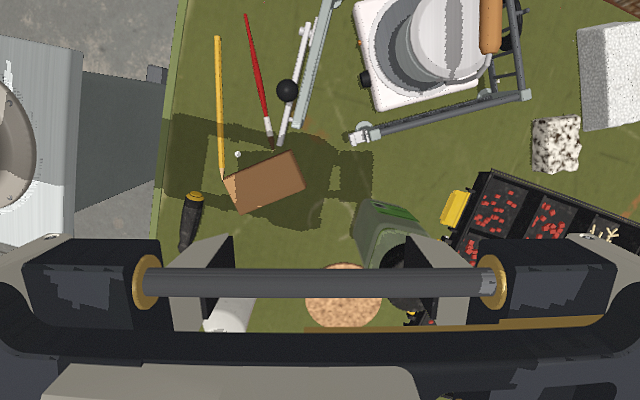

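The wrist view shows the knob at (287,91), the striker at (362,132), and the grip at the upper edge, columns 480 to 500.

Run:
```python
from h import *
np.set_printoptions(precision=1,suppress=True)
o=np.load('o1.npy',allow_pickle=True).item(); im=cv2.imread('pics/w1.png')
k=comp(im,(0,0,0),(180,255,70),(272,78,302,104));print('knob',k[0],k[1],onz('wrist',[k[0]],121,o))
g=comp(im,(5,120,100),(18,255,255),(470,0,510,60));print('grip',g[0],g[1],g[2]);print(onz('wrist',g[2],187,o),onz('wrist',[g[0]],187,o))
s=o['tcp_rot'][2];x=np.array([np.cos(s),np.sin(s)]);y=np.array([np.sin(s),-np.cos(s)])
e=np.array([602.3,260.3])-o['tool_pos'][:2];print('tool units',e@x/25,e@y/25)
```

```text
knob [287.4  90.3] [  4   0  25  26 432] [[463.  165.9 121. ]]
grip [490.7  25.5] [   9    0   24   54 1106] [[478.6  52.9]
 [480.1  -0.6]
 [502.2   0. ]
 [500.7  53.5]]
[[605.  226.8 187. ]
 [593.6 263.1 187. ]
 [610.2 267.6 187. ]
 [622.2 231.3 187. ]] [[607.6 248.  187. ]]
tool units 6.014792613303805 5.1303521121638616
```

Request:
arm_command --gripper '[91.8,91.8,91.8,91.8,91.8]' --pt "1 0.86 0" --pt "1 0.86 0" --pt "1 0.86 0" --pt "1 0.86 0" --pt "1 0.86 0" --twist '[0,0,0,0,0]'

```text
time: 5.82
tool_pos: [588.6, 231.9, 261.0]
tcp_rot: [3.142, 0.0, 1.815]
contact_force: [1.1, -0.3, 0.3]
grip_width: 91.5
finger_force: 0.0
```

Request:
arm_command --gripper '[91.8,91.8,91.8,91.8,91.8]' --pt "1 0.9 0" --pt "0 0 0.5" --pt "0 0 0.7" --pt "0 0 0.7" --pt "0 0 0.7" --twist '[0,-0.4,0,0,0]'

```text
time: 6.45
tool_pos: [603.4, 259.5, 195.0]
tcp_rot: [-3.14, 0.0, 1.851]
contact_force: [-0.5, 1.3, 0.3]
grip_width: 92.0
finger_force: 0.0
```

Request:
arm_command --gripper '[91.8,91.8,91.8,91.8,91.8]' --pt "0 0 0.6" --pt "0 0 0.4" --pt "0 0 0.1" --pt "0 0 0" --pt "0 0 0" --twist '[0,0,0,0,0]'

```text
time: 7.08
tool_pos: [604.3, 260.8, 169.3]
tcp_rot: [3.14, 0.0, 1.851]
contact_force: [-0.5, 0.1, 0.6]
grip_width: 92.1
finger_force: 0.0
```

Run:
```python
from h import *
print(get_obs()['tool_pos'])
save('wrist','w2.png')
```

```text
[604.2810789  260.83515678 169.29392384]
```

View pics/w2.png

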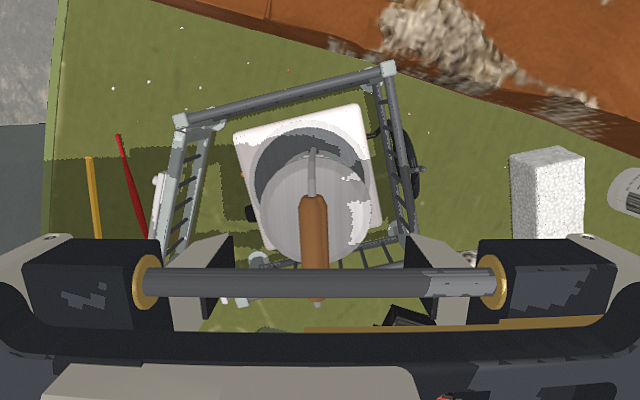

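The grip lies between the fingers, centred at column 313 and aligned with the pads, so I close on it and lift.

Request:
arm_command --gripper '[40,0,0,0,0]' --pt "0 0 0" --pt "0 0 0" --pt "0 0 0" --pt "0 0 0" --pt "0 0 0" --twist '[0,0,0,0,0]'

```text
time: 7.75
tool_pos: [604.0, 260.7, 168.6]
tcp_rot: [-3.142, 0.0, 1.851]
contact_force: [-0.6, -0.0, 0.1]
grip_width: 46.6
finger_force: 0.0
```

Request:
arm_command --gripper '[0,0,0,0,0]' --pt "0 0 0" --pt "0 0 0" --pt "0 0 -0.1" --pt "0 0 -0.2" --pt "0 0 -0.2" --twist '[0,0,0,0,0]'

```text
time: 8.38
tool_pos: [604.1, 260.7, 181.6]
tcp_rot: [3.141, 0.0, 1.85]
contact_force: [-0.4, -0.2, -0.7]
grip_width: 1.2
finger_force: 0.0
```

Run:
```python
from h import *
o=get_obs();print(o['grip_width'],o['finger_force'])
a=save('wrist','w3.png');b=capture('scene')[:,:,::-1]
cv2.imwrite('pics/c3.png',np.vstack([cv2.resize(a[150:350,160:480,::-1],(640,400))[:300],cv2.resize(b[150:300,160:480],(640,300))]))
```

```text
1.1652807175665256 0.0
```

View pics/c3.png

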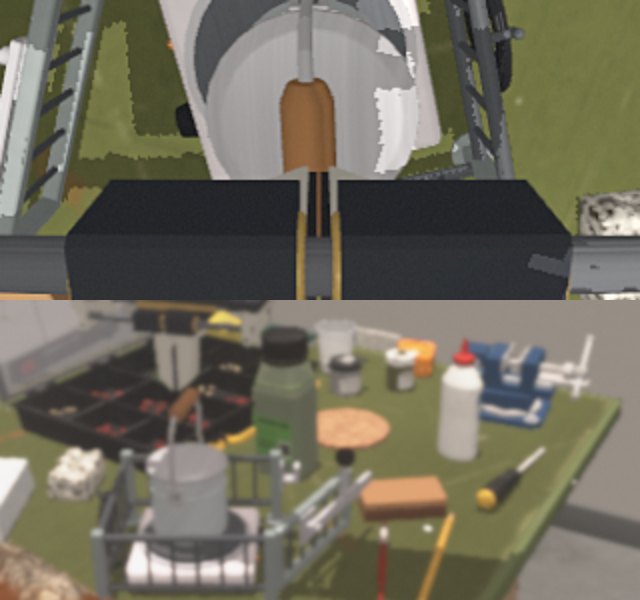

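Run:
```python
from h import *
np.set_printoptions(precision=1,suppress=True)
def proj(n,P,o=None):
    c,Rm,p=cam(n,o); return cv2.projectPoints(((np.atleast_2d(P)-p)@Rm),np.zeros(3),np.zeros(3),c['mtx'],c['dist_coeffs'])[0].reshape(-1,2)
o=get_obs();t=o['tool_pos']
print(t,proj('scene',[t,t-[0,0,10],t+[0,0,10],[602,260,187]]),proj('wrist',[t,t+[0,0,19]],o))
b=save('scene','s4.png')
cv2.imwrite('pics/s4c.png',cv2.resize(b[160:240,200:300,::-1],None,fx=7,fy=7,interpolation=cv2.INTER_CUBIC))
```

```text
[604.4 260.9 182.1] [[250.4 204.7]
 [250.6 209.1]
 [250.1 200.3]
 [251.4 202.6]] [[317.8 232.6]
 [317.8 245. ]]
```

View pics/s4c.png

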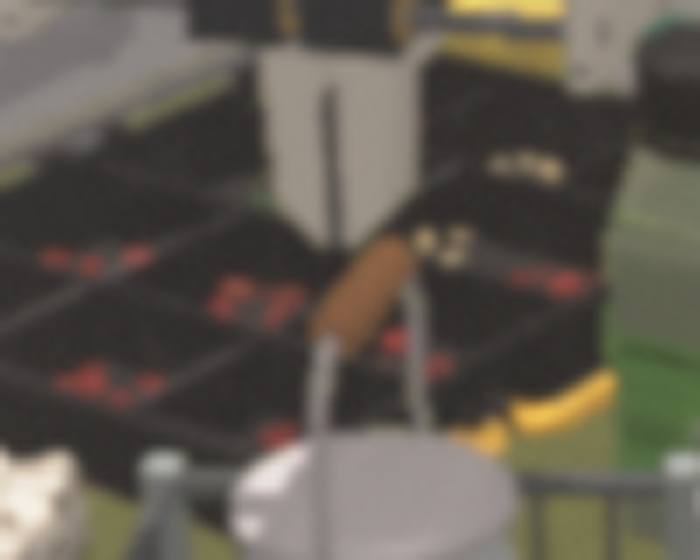

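The gripper closed above the grip: in the scene crop the closed tips end at (335,245), just over the grip at (360,295). In both the scene and wrist views the real fingertips sit about 20 mm higher than the reported TCP. The pot has not moved. I open, go about 31 mm lower than now, shift 2.5 mm in -y, and close again.

Request:
arm_command --gripper '[60,60,60,60,60]' --pt "0 -0.1 0" --pt "0 0 0" --pt "0 0 0" --pt "0 0 0" --pt "0 0 0" --twist '[0,0,0,0,0]'

```text
time: 9.15
tool_pos: [601.6, 260.0, 181.0]
tcp_rot: [-3.142, 0.0, 1.851]
contact_force: [0.9, 1.0, 0.1]
grip_width: 45.9
finger_force: 0.0
```

Request:
arm_command --gripper '[60,60,60,60,60]' --pt "0 0 0" --pt "0 0 0.3" --pt "0 0 0.4" --pt "0 0 0.4" --pt "0 0 0.15" --twist '[0,0,0,0,0]'

```text
time: 9.78
tool_pos: [601.0, 259.9, 148.5]
tcp_rot: [-3.14, 0.0, 1.85]
contact_force: [0.0, 0.2, 0.0]
grip_width: 60.1
finger_force: 0.0
```

Request:
arm_command --gripper '[0,0,0,0,0]' --pt "0 0 0" --pt "0 0 0" --pt "0 0 0" --pt "0 0 0" --pt "0 0 0" --twist '[0,0,0,0,0]'

```text
time: 10.4
tool_pos: [601.6, 260.0, 150.0]
tcp_rot: [3.141, 0.0, 1.851]
contact_force: [-2.6, 0.4, 1.0]
grip_width: 15.0
finger_force: 29.9
```

Request:
arm_command --gripper '[0,0,0,0,0]' --pt "0 0 0" --pt "0 0 0" --pt "0 0 0" --pt "0 0 0" --pt "0 0 0" --twist '[0,0,0,0,0]'

```text
time: 11.02
tool_pos: [601.6, 260.1, 150.0]
tcp_rot: [3.141, 0.0, 1.851]
contact_force: [0.7, 0.9, 1.5]
grip_width: 15.0
finger_force: 29.8
```

Request:
arm_command --gripper '[0,0,0,0,0]' --pt "0 0 -0.1" --pt "0 0 -0.2" --pt "0 0 -0.4" --pt "0 0 -0.6" --pt "0 0 -0.6" --twist '[0,0,0,0,0]'

```text
time: 11.65
tool_pos: [601.8, 260.1, 198.9]
tcp_rot: [3.141, 0.0, 1.85]
contact_force: [0.1, 0.8, -5.3]
grip_width: 15.1
finger_force: 29.8
```

Request:
arm_command --gripper '[0,0,0,0,0]' --pt "0 0 -0.7" --pt "0 0 -0.7" --pt "0 0 -0.7" --pt "0 0 -0.5" --pt "0 0 -0.3" --twist '[0,0,0,0,0]'

```text
time: 12.28
tool_pos: [601.7, 260.1, 271.0]
tcp_rot: [3.14, 0.0, 1.851]
contact_force: [0.1, -0.2, -5.8]
grip_width: 14.7
finger_force: 29.8
```

Request:
arm_command --gripper '[0,0,0,0,0]' --pt "-0.1 -0.2 0" --pt "-0.2 -0.4 0" --pt "-0.4 -0.7 0" --pt "-0.4 -0.7 0" --pt "-0.4 -0.7 0" --twist '[0,0,0,0,0]'

```text
time: 12.9
tool_pos: [545.8, 204.6, 269.0]
tcp_rot: [-3.14, 0.0, 1.851]
contact_force: [0.4, -1.0, -6.0]
grip_width: 15.0
finger_force: 29.8
```

Request:
arm_command --gripper '[0,0,0,0,0]' --pt "-0.4 -0.8 0" --pt "-0.4 -0.8 0" --pt "-0.4 -0.7 0" --pt "-0.4 -0.5 0" --pt "-0.5 -0.3 0" --twist '[0,0,0,0,0]'

```text
time: 13.52
tool_pos: [486.4, 132.8, 269.8]
tcp_rot: [-3.141, -0.0, 1.851]
contact_force: [-0.1, -0.3, -4.9]
grip_width: 15.1
finger_force: 29.8
```

Request:
arm_command --gripper '[0,0,0,0,0]' --pt "-0.6 -0.15 0" --pt "-0.6 -0.15 0" --pt "-0.6 -0.15 0" --pt "-0.6 -0.15 0" --pt "-0.6 -0.15 0" --twist '[0,0,0,0,0]'

```text
time: 14.15
tool_pos: [489.8, 55.1, 269.8]
tcp_rot: [-3.142, 0.0, 1.85]
contact_force: [-0.1, -0.1, -5.4]
grip_width: 15.0
finger_force: 29.8
```

Request:
arm_command --gripper '[0,0,0,0,0]' --pt "-0.6 -0.15 0" --pt "-0.6 -0.15 0" --pt "-0.6 -0.15 0" --pt "-0.6 -0.15 0" --pt "-0.6 0 0" --twist '[0,0,0,0,0]'

```text
time: 14.78
tool_pos: [496.0, -21.0, 269.9]
tcp_rot: [3.142, 0.0, 1.85]
contact_force: [-0.0, 0.3, -5.9]
grip_width: 15.0
finger_force: 29.8
```

Request:
arm_command --gripper '[0,0,0,0,0]' --pt "-0.6 0.2 0" --pt "-0.6 0.3 0" --pt "-0.6 0.4 0" --pt "-0.6 0.45 0" --pt "-0.6 0.45 0" --twist '[0,0,0,0,0]'

```text
time: 15.4
tool_pos: [561.1, -80.4, 269.5]
tcp_rot: [-3.142, -0.0, 1.851]
contact_force: [0.8, -1.0, -6.1]
grip_width: 15.1
finger_force: 29.8
```

Request:
arm_command --gripper '[0,0,0,0,0]' --pt "-0.6 0.45 0" --pt "-0.5 0.4 0" --pt "-0.3 0.3 0" --pt "-0.1 0.2 0" --pt "0 0.1 0" --twist '[0,0,0,0,0]'

```text
time: 16.02
tool_pos: [605.4, -105.5, 269.7]
tcp_rot: [-3.141, -0.0, 1.851]
contact_force: [0.3, -0.5, -5.7]
grip_width: 15.3
finger_force: 29.8
```

Request:
arm_command --gripper '[0,0,0,0,0]' --pt "0 -0.2 0.2" --pt "0 0 0.5" --pt "0 0 0.7" --pt "0 0 0.8" --pt "0 0 0.8" --twist '[0,0,0,0,0]'

```text
time: 16.65
tool_pos: [599.7, -106.8, 193.5]
tcp_rot: [-3.141, -0.0, 1.851]
contact_force: [-0.1, 0.0, -5.7]
grip_width: 15.0
finger_force: 29.8
```

Request:
arm_command --gripper '[0,0,0,0,0]' --pt "0 0 0.8" --pt "0 0 0.7" --pt "0 0 0.6" --pt "0 0 0.4" --pt "0 0 0.2" --twist '[0,0,0,0,0]'

```text
time: 17.27
tool_pos: [600.2, -107.0, 126.8]
tcp_rot: [-3.141, -0.0, 1.851]
contact_force: [0.1, -0.7, -5.1]
grip_width: 15.1
finger_force: 29.8
```

Request:
arm_command --gripper '[0,0,0,0,0]' --pt "0 0 0.1" --pt "0 0 0.05" --pt "0 0 0.05" --pt "0 0 0.04" --pt "0 0 0.04" --twist '[0,0,0,0,0]'

```text
time: 17.9
tool_pos: [600.4, -107.1, 120.4]
tcp_rot: [3.141, 0.0, 1.851]
contact_force: [1.0, 0.7, -5.5]
grip_width: 15.2
finger_force: 29.8
```

Request:
arm_command --gripper '[0,0,0,0,0]' --pt "0 0 0.04" --pt "0 0 0.04" --pt "0 0 0.04" --pt "0 0 0" --pt "0 0 0" --twist '[0,0,0,0,0]'

```text
time: 18.52
tool_pos: [600.4, -107.1, 117.4]
tcp_rot: [3.142, 0.0, 1.851]
contact_force: [0.8, 0.0, -5.8]
grip_width: 15.1
finger_force: 29.8
```

Request:
arm_command --gripper '[0,0,0,0,0]' --pt "0 0 0.04" --pt "0 0 0.02" --pt "0 0 0" --pt "0 0 0" --pt "0 0 0" --twist '[0,0,0,0,0]'

```text
time: 19.15
tool_pos: [600.8, -107.1, 117.0]
tcp_rot: [3.14, 0.001, 1.851]
contact_force: [-1.7, 1.3, 5.5]
grip_width: 15.4
finger_force: 29.8
```

Request:
arm_command --gripper '[60,60,60,60,60]' --pt "0 0 0" --pt "0 0 0" --pt "0 0 0" --pt "0 0 0" --pt "0 0 0" --twist '[0,0,0,0,0]'

```text
time: 19.77
tool_pos: [600.4, -107.1, 115.8]
tcp_rot: [-3.142, 0.0, 1.851]
contact_force: [1.1, 0.6, 0.1]
grip_width: 58.3
finger_force: 0.0
```

Request:
arm_command --gripper '[60,60,60,60,60]' --pt "0 0 0" --pt "0 0 -0.3" --pt "0 0 -0.6" --pt "0 0 -0.8" --pt "0 0 -0.8" --twist '[0,0,0,0,0]'

```text
time: 20.4
tool_pos: [600.7, -107.1, 180.3]
tcp_rot: [3.14, 0.001, 1.851]
contact_force: [0.8, 0.5, -1.4]
grip_width: 60.2
finger_force: 0.0
```

Request:
arm_command --gripper '[60,60,60,60,60]' --pt "0 0 -0.9" --pt "0 0 -0.9" --pt "0 0 -0.6" --pt "0 0 -0.2" --pt "0 0 0" --twist '[0.35,1,1,1,0]'

```text
time: 21.02
tool_pos: [600.7, -107.2, 245.0]
tcp_rot: [3.139, 0.001, 1.559]
contact_force: [0.2, 0.1, 0.2]
grip_width: 59.9
finger_force: 0.0
```

Run:
```python
from h import *
np.set_printoptions(precision=1,suppress=True)
o=get_obs();print(o['tool_pos'],o['tcp_rot'][2])
t=save('top','t5.png')[:,:,::-1].copy();s=save('scene','s5.png')[:,:,::-1].copy()
k=comp(t,(0,0,0),(180,255,60),(270,215,288,232));ks=comp(s,(0,0,0),(180,255,70),(322,218,345,236))
print(k[0],ks[0],tri(ray('top',[k[0]]),ray('scene',[ks[0]])))
cv2.imwrite('pics/c5.png',np.vstack([cv2.resize(t[110:250,190:450],(728,392)),cv2.resize(s[140:280,240:500],(728,392))])[:,:][:784])
cv2.imwrite('pics/c5.png',cv2.resize(cv2.imread('pics/c5.png'),(556,599)))
```

```text
[ 600.7 -107.2  245. ] 1.5590044174903666
[278.4 222.9] [332.2 228.5] (array([461.5, 167.6, 120.9]), np.float64(0.46449285562681186))
```

View pics/c5.png

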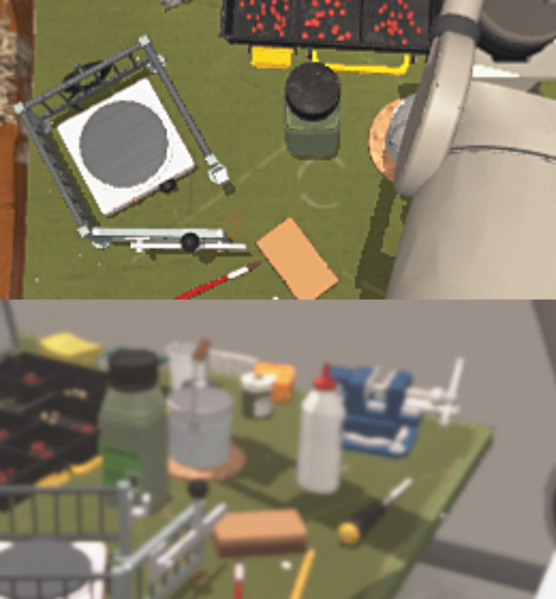

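The top and scene views show the pot upright on the mat, with the jar, glue and block where they were and the knob unmoved. I go to the knob.

Request:
arm_command --gripper '[60,60,60,60,60]' --pt "0.84 -0.44 0" --pt "0.84 -0.44 0" --pt "0.84 -0.44 0" --pt "0.84 -0.44 0" --pt "0.84 -0.44 0" --twist '[0,0,0,0,0]'

```text
time: 21.75
tool_pos: [546.0, -0.3, 243.3]
tcp_rot: [-3.141, 0.0, 1.559]
contact_force: [-0.6, -0.3, 0.4]
grip_width: 60.1
finger_force: 0.0
```

Request:
arm_command --gripper '[60,60,60,60,60]' --pt "0.84 -0.44 0" --pt "0.84 -0.44 0" --pt "0.84 -0.44 0" --pt "0.84 -0.44 0" --pt "0.84 -0.44 0" --twist '[0,0,0,0,0]'

```text
time: 22.38
tool_pos: [492.2, 105.6, 243.4]
tcp_rot: [3.141, 0.0, 1.559]
contact_force: [-0.1, 0.1, 0.2]
grip_width: 59.8
finger_force: 0.0
```

Request:
arm_command --gripper '[60,60,60,60,60]' --pt "0.84 -0.44 0" --pt "0.84 -0.44 0" --pt "0.84 -0.4 0.4" --pt "0 0 0.8" --pt "0 0 0.8" --twist '[0,0,0,0,0]'

```text
time: 23.0
tool_pos: [461.2, 168.6, 193.0]
tcp_rot: [3.141, -0.0, 1.559]
contact_force: [0.8, 0.4, -0.7]
grip_width: 60.1
finger_force: 0.0
```

Request:
arm_command --gripper '[60,60,60,60,60]' --pt "0 0 0.8" --pt "0 0 0.3" --pt "0 0 0.1" --pt "0 0 0" --pt "0 0 0" --twist '[0,0,0,0,0]'

```text
time: 23.62
tool_pos: [462.2, 167.8, 164.0]
tcp_rot: [3.14, -0.0, 1.558]
contact_force: [0.0, -1.1, -0.3]
grip_width: 60.0
finger_force: 0.0
```

Run:
```python
from h import *
np.set_printoptions(precision=1,suppress=True)
o=get_obs();print(o['tool_pos'],o['tcp_rot'][2])
a=save('wrist','w6.png')
cv2.imwrite('pics/w6c.png',cv2.resize(a[120:320,200:440,::-1],None,fx=2.5,fy=2.5))
```

```text
[462.2 167.8 164. ] 1.5581715275257166
```

View pics/w6c.png

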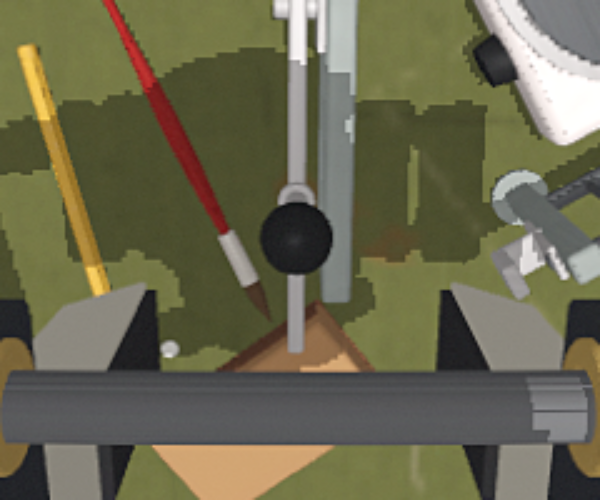

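The last picture shows the knob at crop (297,238), midway between the fingers, with the leaf aligned to the tool's x axis. I go down and grip the ball.

Request:
arm_command --gripper '[60,60,60,60,60]' --pt "0 0 0.6" --pt "0 0 0.8" --pt "0 0 0.8" --pt "0 0 0.6" --pt "0 0 0.3" --twist '[0,0,0,0,0]'

```text
time: 24.3
tool_pos: [461.7, 167.6, 85.4]
tcp_rot: [-3.141, 0.0, 1.558]
contact_force: [-1.0, -0.1, 0.0]
grip_width: 60.2
finger_force: 0.0
```

Request:
arm_command --gripper '[0,0,0,0,0]' --pt "0 0 0" --pt "0 0 0" --pt "0 0 0" --pt "0 0 0" --pt "0 0 0" --twist '[0,0,0,0,0]'

```text
time: 24.92
tool_pos: [462.0, 167.7, 86.1]
tcp_rot: [3.141, 0.0, 1.558]
contact_force: [-1.0, 0.1, 1.5]
grip_width: 20.3
finger_force: 30.0
```

Request:
arm_command --gripper '[0,0,0,0,0]' --pt "0 0 0" --pt "0 0 0" --pt "0 0 0" --pt "0 0 0" --pt "0 0 0" --twist '[0,0,0,0,0]'

```text
time: 25.55
tool_pos: [462.0, 167.7, 86.0]
tcp_rot: [3.141, 0.0, 1.558]
contact_force: [-0.6, -0.3, 5.3]
grip_width: 20.1
finger_force: 30.0
```

Request:
arm_command --gripper '[0,0,0,0,0]' --pt "0.11 0 -0.13" --pt "0.11 0 -0.13" --pt "0.12 0 -0.12" --pt "0.13 0 -0.11" --pt "0.13 0 -0.1" --twist '[0,0,0,0,0]'

```text
time: 26.18
tool_pos: [461.8, 182.9, 100.7]
tcp_rot: [-3.141, 0.0, 1.558]
contact_force: [-0.0, -1.7, 0.3]
grip_width: 20.0
finger_force: 30.0
```

Request:
arm_command --gripper '[0,0,0,0,0]' --pt "0.13 0 -0.1" --pt "0 0 0" --pt "0 0 0" --pt "0 0 0" --pt "0 0 0" --twist '[0,0,0,0,0]'

```text
time: 26.8
tool_pos: [462.0, 185.9, 102.9]
tcp_rot: [-3.141, -0.0, 1.558]
contact_force: [-0.2, -0.1, -3.0]
grip_width: 20.2
finger_force: 30.0
```

Request:
arm_command --gripper '[0,0,0,0,0]' --pt "-0.02 0.23 0" --pt "-0.02 0.23 0" --pt "-0.02 0.23 0" --pt "-0.02 0.23 0" --pt "-0.02 0.23 0" --twist '[-0.6,-0.6,-0.6,-0.6,-0.6]'

```text
time: 27.42
tool_pos: [491.0, 185.8, 103.1]
tcp_rot: [-3.141, 0.0, 1.822]
contact_force: [-1.4, -1.4, -1.0]
grip_width: 20.0
finger_force: 30.0
```

Request:
arm_command --gripper '[0,0,0,0,0]' --pt "-0.02 0.23 0" --pt "-0.02 0.23 0" --pt "-0.02 0.23 0" --pt "-0.02 0.15 0" --pt "0 0 0" --twist '[-0.6,-0.6,-0.6,-0.4,0]'

```text
time: 28.05
tool_pos: [511.8, 190.6, 103.2]
tcp_rot: [3.141, 0.001, 2.012]
contact_force: [0.1, -3.6, 0.4]
grip_width: 20.1
finger_force: 30.0
```

Request:
arm_command --gripper '[0,0,0,0,0]' --pt "-0.01 0.1 0" --pt "-0.01 0.1 0" --pt "-0.01 0.08 0" --pt "0 0 0" --pt "0 0 0" --twist '[-0.25,-0.25,-0.2,0,0]'

```text
time: 28.68
tool_pos: [518.3, 193.2, 103.3]
tcp_rot: [3.141, 0.001, 2.073]
contact_force: [1.2, -4.2, 3.1]
grip_width: 20.1
finger_force: 30.0
```

Request:
arm_command --gripper '[0,0,0,0,0]' --pt "0 0.04 0" --pt "0 0.04 0" --pt "0 0 0" --pt "0 0 0" --pt "0 0 0" --twist '[-0.1,0,0,0,0]'

```text
time: 29.3
tool_pos: [519.0, 193.3, 103.1]
tcp_rot: [-3.139, 0.001, 2.082]
contact_force: [-1.7, -8.1, 4.9]
grip_width: 20.3
finger_force: 30.0
```

The gate is against its stop, so I lower the bar along the reverse arc.

Request:
arm_command --gripper '[0,0,0,0,0]' --pt "-0.13 0 0.1" --pt "-0.13 0 0.1" --pt "-0.13 0 0.11" --pt "-0.12 0 0.12" --pt "0 0 0" --twist '[0,0,0,0,0]'

```text
time: 29.92
tool_pos: [525.2, 182.2, 92.3]
tcp_rot: [-3.139, 0.0, 2.082]
contact_force: [-2.0, -7.2, 5.9]
grip_width: 20.0
finger_force: 30.0
```

Request:
arm_command --gripper '[0,0,0,0,0]' --pt "-0.11 0 0.12" --pt "-0.1 0 0.12" --pt "0 0 0" --pt "0 0 0" --pt "0 0 0" --twist '[0,0,0,0,0]'

```text
time: 30.55
tool_pos: [527.5, 178.1, 86.2]
tcp_rot: [-3.139, -0.001, 2.081]
contact_force: [-2.6, -6.3, 3.7]
grip_width: 20.1
finger_force: 30.0
```

Request:
arm_command --gripper '[60,60,60,60,60]' --pt "0 0 0" --pt "0 0 0" --pt "0 0 0" --pt "0 0 0" --pt "0 0 0" --twist '[0,0,0,0,0]'

```text
time: 31.18
tool_pos: [528.5, 178.6, 86.3]
tcp_rot: [3.142, -0.0, 2.082]
contact_force: [1.1, -0.3, -0.7]
grip_width: 59.6
finger_force: 0.0
```

Request:
arm_command --gripper '[60,60,60,60,60]' --pt "0 0 0" --pt "0 0 -0.3" --pt "0 0 -0.6" --pt "0 0 -0.8" --pt "0 0 -0.8" --twist '[0,0,0,0,0]'

```text
time: 31.8
tool_pos: [528.8, 178.6, 150.7]
tcp_rot: [3.14, 0.0, 2.082]
contact_force: [-0.3, 0.1, 0.3]
grip_width: 60.1
finger_force: 0.0
```

Request:
arm_command --gripper '[60,60,60,60,60]' --pt "0 0 -0.8" --pt "0 0 -0.8" --pt "0 0 -0.8" --pt "0 0 -0.8" --pt "0 0 -0.8" --twist '[0,0,0,0,0]'

```text
time: 32.42
tool_pos: [528.5, 178.5, 250.9]
tcp_rot: [3.14, 0.001, 2.082]
contact_force: [0.5, 0.7, 0.7]
grip_width: 60.0
finger_force: 0.0
```

Request:
arm_command --gripper '[60,60,60,60,60]' --pt "-1 -0.9 0" --pt "-1 -0.9 0" --pt "-1 -0.9 0" --pt "-1 -0.9 0" --pt "-1 -0.9 0" --twist '[0,0,0,0,0]'

```text
time: 33.05
tool_pos: [491.3, 13.4, 250.2]
tcp_rot: [3.14, 0.001, 2.082]
contact_force: [0.3, 0.5, 0.0]
grip_width: 59.8
finger_force: 0.0
```

Run:
```python
from h import *
np.set_printoptions(precision=1,suppress=True)
o=get_obs();print(o['tool_pos'],o['contact_force'],o['time'])
t=save('top','t7.png')[:,:,::-1].copy();s=save('scene','s7.png')[:,:,::-1].copy();w=save('wrist','w7.png')
def proj(n,P):
    c,Rm,p=cam(n,o); return cv2.projectPoints(((np.atleast_2d(P)-p)@Rm),np.zeros(3),np.zeros(3),c['mtx'],c['dist_coeffs'])[0].reshape(2)
e=[527.7,177,121]; rs={}
for n,im,h in(('top',t,8),('scene',s,9)):
    u=proj(n,e);x,y=u.astype(int)
    k=comp(im,(0,0,0),(180,255,60 if n=='top' else 70),(x-h,y-h,x+h+1,y+h+1));print(n,'exp',u,'got',k[0],k[1]);rs[n]=k[0]
print(tri(ray('top',[rs['top']]),ray('scene',[rs['scene']])),onz('top',[rs['top']],121))
# pot grip on mat
g=comp(s,(3,90,60),(18,255,255),(320,145,345,175));print('grip scene',g[0],g[1],'exp',proj('scene',[600,-107,154]))
```

```text
[491.3  13.4 250.2] [0.3 0.5 0. ] 33.05
top exp [274.9 195.6] got [274.8 195.2] [ 4  5 10  8 51]
scene exp [303.4 223.3] got [303.2 222.8] [ 5  6  9  7 49]
(array([528.3, 177. , 122. ]), np.float64(0.3415884195436618)) [[528.6 177.3 121. ]]
grip scene [334.1 162.8] [11 14  7  9 43] exp [334.  164.1]
```

```bash
python3 -c "
from plant import *
print(close_job())"
```

```text
the job is handed in; nothing more can be done
None
```

The pot stands upright on the cork mat, and the gate is shut with the latch bar down in the catch by camera measurement (knob within about 1.5 mm of its latched position). The job was handed in at about 33 s of the 58 s, with no verdict shown; the first try at the pot's grip closed just above it, without moving the pot.

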